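Select hand drive on the plaster turning machine and prove the blank through one turn

ROBOT

A 7-joint arm with a two-finger parallel gripper is mounted at the origin on the work surface. World frame = base frame: x ahead of the robot, y to its left, z up, the work surface at z = 0. Lengths are in m, angles in rad, forces in N, time in s.
With the tool pointing down it reaches from about 0.4 to 0.85 m from the base axis. Payload 4.5 kg.
Tool frame: the origin (TCP) lies at the very end of the fingers, on their centre line; the grasp point (between the pads) lies 19 mm behind it (r.pinch_z is the distance from the TCP to the grasp point, in m); z points along the fingers, y is the line along which they close (so a half turn about z gives the same grasp; the last joint's range is limited). The gripper opens to 88 mm and grips with 3 to 60 N. Pads are 18 mm wide; open, the fingers measure 123 mm over their backs; the gripper's body (75 mm by 187 mm) begins 45 mm behind the grasp point.
Start: joints at [-1.243, 0.689, -0.195, 1.565, 0.157, 0.902, -0.215], TCP at [0.181, 0.598, 0.218] pointing down, gripper open.
Joint ranges: [-3.01, 3.01], [-0.46, 2.08], [-1.47, 1.51], [0.13, 2.56], [-1, 4.14], [0.04, 2.09], [-2.66, 2.66]. Speed limits (rad/s): [2.57, 2.57, 3.14, 3.14, 3.14, 3.14, 3.14].

INTERFACE

Orientations are given as a unit quaternion [x, y, z, w].
In Python, from plant import r, cams gives the robot as it stands.
- The arm moves only by the shell command python3 -m pendant 'ROWS' [FORCE]. ROWS is JSON, a list of rows, each a list of 3 entries, a list of its own where there are three numbers: the closure, from -1 (fully open) to 1 (shut), then the shift along the tool's x, y, z in mm, then the turn, a rotation vector about the tool's x, y, z in degrees. A call has 1 to 8 rows; each row shifts and turns the commanded pose from where the row before left it, along the tool's axes as they then stand; what a row does not reach is not made up. A row lasts 1/8 s, in which the tool goes at most 62.5 mm and 10.7 degrees, less where a joint would pass 70% of its speed; a pose out of reach is approached as far as the arm can. A call with a gripper value outside its range is refused whole. The fingers move at their own pace and stop on an object; FORCE is the grip in N (left out, the last holds). Time passes only in rows, so rows that do not move let the fingers close. It gives the time, the measured TCP pose, the force, the opening and the grip force at its end, in the units of the state.
- r.get_state(): the state, without advancing time (a new reading comes with each control period).
- cams.snapshot(name): name is "side" or "top"; returns a dict with "img" (384x512x3 uint8, red, green, blue), "camera_matrix" (3x3 intrinsics, pixels), "D" ([k1, k2, p1, p2, k3] as OpenCV has them; the pictures are not rectified), "camera_from_world" (4x4, takes a point from world to camera coordinates). Camera axes: x right, y up, looking along -z (the intrinsics and any distortion apply to the point x, -y, -z); pixel columns grow to the right and rows downward; lengths in m; the calibration is good to about 2 mm. A picture is of the moment at which its call begins. There is no depth.
- r.finish_job(): hands the job in; it is judged then, once.
The state is a dict: "clock": time; "q": joint angles; "qd": joint speeds; "joint_torque": joint torques, N m; "tool_pos": TCP position; "eef_rot": TCP orientation; "contact_force": force on the tool from outside, world axes, zero at the start; "moment": the same for the moment, N m; "opening": opening from 0.0 (shut) to 1.0 (fully open); "finger_force": force on a finger pad.
Only numpy, scipy, OpenCV 4.12 (cv2) and the standard library are available. Lean on these libraries where they do the work, as an engineer would, in place of code of your own. Each camera call takes 0.05 s, during which the arm holds its last target. There are 200 camera calls.

TASK

Put the turning machine into hand drive: take the gear lever out of the left-hand slot, across neutral, and push it fully home forward in the right-hand slot, at the green dot. Only then turn the handwheel by its crank grip exactly one full turn clockwise as seen from above, so that the plaster blank passes once round under the template and its red mark stops back at the red pointer, and let go. Keep the robot off the turntable and its blank, and leave the two pigment bottles, the tin and the trowel where they are.

Things in the scene. Friction and masses are not known exactly. Their poses are not given: they have to be found in the camera images.
- machine: Green bolted-down machine, turned up to 15 deg. Origin on the bench between lever and handwheel; x forward (away from the robot side), y left. mm: bed 50 high, x +-110, y -220 to 240; then x +-145 to y 510. Gearbox 160 x 150 round x 0 y 130, gate plate top z 155. Handwheel x 0 y -130. Turntable x 0 y 370. Grey motor on the far side, x 141 to 259, y 20 to 210, top z 153.
- lever_pivot (a point): Point inside the gearbox about which the gear lever swings both ways, 75 mm above the bench, 80 mm below the gate plate's top; axes parallel to the machine's. Lever knob centre = lever_pivot + 0.17 m * [sin(shift), -cos(shift)*sin(cross), cos(shift)*cos(cross)] in the machine's axes.
- lever_knob (a point): Centre of the black ball knob, 36 mm across, on top of the gear lever, 170 mm from lever_pivot along the lever (rod 10 mm thick below it). About 245 mm above the bench when the lever is upright; 90 mm of free rod between gate plate and knob. The ball may turn between the fingers.
- cross (a joint): Sideways lean of the gear lever, rad: 0 upright, positive to the right (machine -y, towards the handwheel). Left slot of the H gate -0.20 to -0.15 (it starts here), right slot 0.15 to 0.20. It can cross only with shift within about 0.025 of 0 (neutral); the gate's corners are rounded. 2 to 5 N at the knob moves the lever; friction keeps it where it is left.
- shift (a joint): Fore-and-aft lean of the gear lever, rad: 0 neutral, positive forward (machine +x); slots run from -0.26 (rear end) to 0.26 (front end, fully home). Starts anywhere along the left slot. Hand drive is the right slot's front end, with a green dot beside it on the gate plate; the other three ends have red dots.
- handwheel (a joint): Turn of the handwheel, rad, 0 at the start, positive clockwise seen from above; one turn is 6.283, it can go farther. About 2 N at the crank turns it, friction stops it where it is left. It drives the turntable one to one.
- wheel_axis (a point): Point on the handwheel's vertical axis at the height of crank_grip, 187 mm above the bench. Steel wheel 166 mm across, rim top 155 mm and hub top 164 mm above the bench, on a round post.
- crank_grip (a point): Middle of the upright black crank grip on the handwheel: 26 mm thick, 51 mm tall, its foot 160 mm and its top 212 mm above the bench, 62 mm from the wheel's axis, free to spin on its pin. Starts at any bearing round the wheel.
- table_mark (a point): Red mark on the turntable's rim (118 mm from its axis); starts at the pointer.
- pointer (a point): Red-topped steel pointer on the bed at the operator's side of the turntable.
- turntable: Steel turntable disc 244 mm across, top 72 mm above the bench, with a white plaster ceiling rose on it up to 118 mm; origin at the middle of its underside. A template arm stands over its far half, 141 to 205 mm above the bench. The robot must not touch disc or rose.
- red_bottle: Loose orange pigment bottle with a red cap, 64 mm across, 185 mm tall, origin in the middle of its foot; stands on the machine's bed (50 mm up, so its top is 235 mm above the bench) in the gap between gearbox and handwheel. Leave alone.
- blue_bottle: Loose black pigment bottle with a blue cap, 64 mm across, 185 mm tall, origin in the middle of its foot; stands on the bench close to the machine, before or behind it. Leave alone.
- wax_tin: Loose steel tin with a paper label, 72 mm across, 100 mm tall, origin in the middle of its foot; on the bench close to the machine, before or behind it. Leave alone.
- trowel: Loose trowel lying flat on the bench before the turntable: steel blade 80 x 130 mm (to its +y), wooden handle 26 mm thick to its -y, 275 mm long in all. Origin at the blade's rear edge. Leave alone.

How it is judged:
On the way, in this order (a step that is already met when the one before it is completed fails the run):
1. the lever has been taken across neutral into the right-hand side of the gate (value of joint cross above 0.13 rad), for 0.05 s.
2. the lever is home forward in the right-hand slot (hand drive) (value of joint shift above 0.21 rad and value of joint cross above 0.13 rad), for 0.2 s.
3. the handwheel has been turned one full turn clockwise (value of joint handwheel between 6.163 and 6.403 rad), for 0.2 s.
At the end, for the whole second after the job is handed in: The lever stands in the right-hand slot (cross over 0.13 rad) and home forward (shift over 0.21 of 0.26 rad); the handwheel rests within 0.12 rad of exactly one turn clockwise (6.283); bottles, tin and trowel are within 30 mm of where they started (all of step 2 and all of step 3 and velocity of joint handwheel between -0.05 and 0.05 rad/s and distance of each of red_bottle, blue_bottle, wax_tin, trowel from where it was at the start of the episode below 0.03 m); the robot touches nothing.
It fails at once if the handwheel is turned while the lever is not home in hand drive (not (value of joint shift above 0.21 rad and value of joint cross above 0.13 rad) and (value of joint handwheel above 0.25 rad or value of joint handwheel below -0.25 rad)).
It fails at once if the handwheel is turned well past one turn, or backwards (value of joint handwheel above 6.75 rad or value of joint handwheel below -0.3 rad).
It fails at once if the robot touches the turntable or its blank (contact force between any of the fingers, the arm and turntable above 1 N).
It fails at once if a bottle, the tin or the trowel is pushed away or a standing one tipped (distance of any of red_bottle, blue_bottle, wax_tin, trowel from where it was at the start of the episode above 0.03 m or angle between any of red_bottle, blue_bottle, wax_tin, trowel's own z axis and vertical above 0.35 rad).
It also fails if it takes over 54 s, if anything falls off the work surface, if the arm or the gripper's body presses on something with over 40 N, if the wrist force passes 120 N, or if a joint passes its speed limit or range.

## Working session

There is one attempt and no reset: what is moved stays moved. The work goes in short steps, Python scripts to look and compute and a shell command to move; the robot and the scene stay as the last step left them, time stands still between calls to the robot, and variables do not carry over. Pictures are saved under pics/ and viewed, at most 13 in all, crops included, and the job is handed in when it is done.

```bash
mkdir -p pics; ls
python3 - <<'E'
from plant import r,cams
import cv2,pickle
for n in("side","top"):
    s=cams.snapshot(n); pickle.dump(s,open(f"{n}0.pkl","wb"))
    cv2.imwrite(f"pics/{n}0.png",cv2.resize(s["img"][:,:,::-1],(800,600),interpolation=cv2.INTER_CUBIC))
    print(n,s["camera_matrix"],s["D"],s["camera_from_world"])
s=r.get_state();print(s,r.pinch_z)
E
```

```text
pics
side [[381.82779956   0.         254.35445228]
 [  0.         381.82779956 191.22275368]
 [  0.           0.           1.        ]] [0.00856398 0.         0.         0.         0.        ] [[ 0.91919284 -0.39380544 -0.00133951 -0.44028169]
 [ 0.2627676   0.61079298  0.74691708 -0.34698032]
 [-0.29332184 -0.68691281  0.66491585 -0.87515301]
 [ 0.          0.          0.          1.        ]]
top [[405.8667606    0.         257.64695652]
 [  0.         405.8667606  190.29797476]
 [  0.           0.           1.        ]] [0.01908395 0.         0.         0.         0.        ] [[-0.00737292 -0.99995288 -0.00631451  0.12144376]
 [ 0.98123899 -0.00845123  0.19261003 -0.5513314 ]
 [-0.19265432 -0.00477594  0.98125507 -1.23204003]
 [ 0.          0.          0.          1.        ]]
{'clock': 0.1, 'q': array([-1.2431927 ,  0.68991367, -0.1945093 ,  1.56620695,  0.15729824,
        0.90256422, -0.21510015]), 'qd': array([-1.85269276e-03, -2.37605996e-03, -2.43758515e-05, -2.54037874e-03,
        1.08117931e-03, -1.20172441e-03, -1.75937266e-03]), 'joint_torque': array([-2.41110312e-03, -5.28509617e+01, -1.27092429e+00, -1.53839296e+01,
       -5.24734799e-02,  1.99147667e-03,  3.39669054e-05]), 'tool_pos': array([0.18087366, 0.59761887, 0.21709038]), 'eef_rot': array([ 1.46342962e-01,  9.89233549e-01, -8.49047480e-04, -5.68643890e-05]), 'contact_force': array([-0.69771181, -1.27619071,  1.15940668]), 'moment': array([ 0.05299513,  0.00354517, -0.00887405]), 'finger_force': 0.0, 'opening': 0.9993741904833555} 0.0187
```

View pics/top0.png

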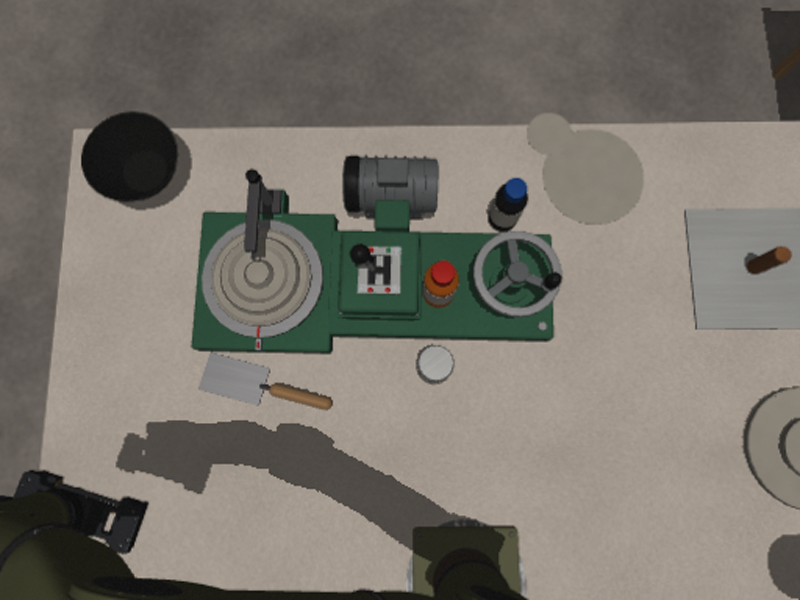

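View pics/side0.png

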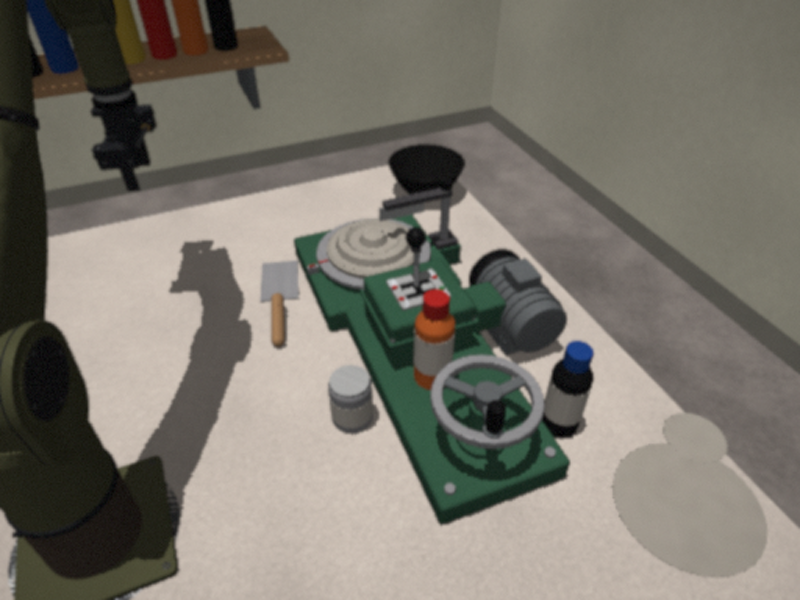

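The top view shows the knob at (360,254), hub (517,272), grip (552,281), red bottle (443,272), blue (515,190) and tin (435,362), all in 800x600 pixels. The side view has the knob at (416,238) and grip (495,412). I'll take one enlarged crop and fit the machine pose.

Run:
```python
import cv2,pickle,numpy as np
t=pickle.load(open("top0.pkl","rb"))["img"][:,:,::-1];s=pickle.load(open("side0.pkl","rb"))["img"][:,:,::-1]
f=lambda im,x,y,w,h,k:cv2.resize(im[y:y+h,x:x+w],(w*k,h*k),interpolation=cv2.INTER_CUBIC)
a=f(t,200,130,160,95,5)[:, :]      # 800x475 -> top, origin (200,130) k5
cv2.imwrite("pics/c1.png",a)
b=np.hstack([f(s,225,130,80,100,5),f(s,265,220,80,100,5)])
cv2.imwrite("pics/c2.png",b)
```

```text
(no output)
```

View pics/c1.png

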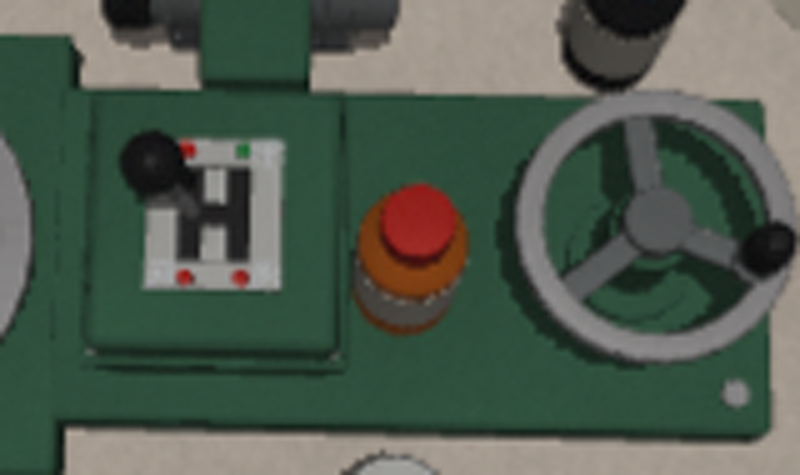

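View pics/c2.png

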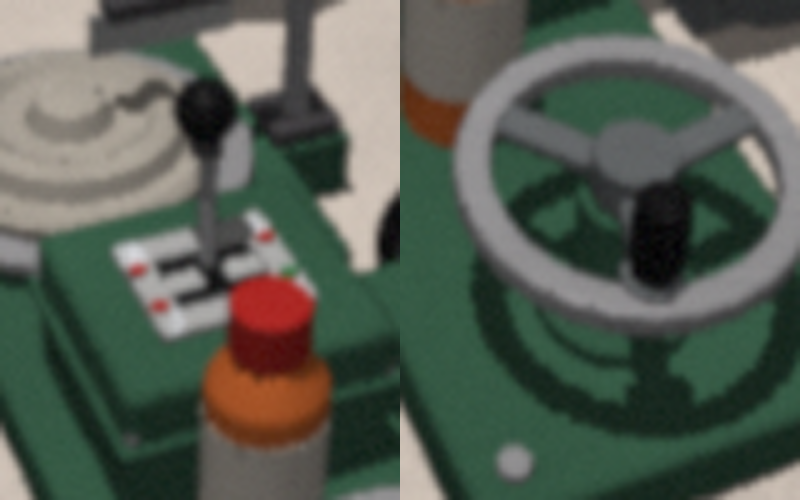

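Crop of the top view (x5): knob (153,162), hub top (659,219), grip top (770,247), plate centre (213,215), green dot (243,150). Side crop: knob (206,110), hub (235,152), grip centre (260,235). The lever is slightly forward in the left slot.

```bash
cat > h.py <<'E'
import cv2,pickle,numpy as np
from scipy.spatial.transform import Rotation as R
S={n:pickle.load(open(f"{n}0.pkl","rb")) for n in("top","side")}
F=np.diag([1,-1,-1.])
def proj(n,P,s=None):
    s=s or S[n];T=F@np.array(s["camera_from_world"])[:3]
    return cv2.projectPoints(np.atleast_2d(P).astype(float),cv2.Rodrigues(T[:,:3])[0],T[:,3],s["camera_matrix"],np.array(s["D"]))[0][:,0]
def ray_z(n,uv,z,s=None):
    s=s or S[n];T=F@np.array(s["camera_from_world"])[:3]
    p=cv2.undistortPoints(np.array([[uv]],float),s["camera_matrix"],np.array(s["D"]))[0,0]
    d=T[:,:3].T@[p[0],p[1],1];c=-T[:,:3].T@T[:,3];return c+d*(z-c[2])/d[2]
nat=lambda u,v,ox,oy,k:((u+.5)/k-.5+ox,(v+.5)/k-.5+oy)
def M(p,m): # machine -> world
    x,y,a=m;m=np.atleast_2d(p);return R.from_euler('z',a).apply(m)+[x,y,0]
def knob(sh,cr,piv=(0,.13,.075)):
    return np.array(piv)+.17*np.array([np.sin(sh),-np.cos(sh)*np.sin(cr),np.cos(sh)*np.cos(cr)])
E
cat > fit.py <<'E'
from h import *
from scipy.optimize import least_squares
T=lambda u,v:nat(u,v,200,130,5)
A=lambda u,v:nat(u,v,225,130,5)
B=lambda u,v:nat(u,v,265,220,5)
def res(p):
    m=p[:3];w=(0,-.13);g=[.062*np.cos(p[5]),-.13+.062*np.sin(p[5])]
    L=[("top",T(659,219),(*w,.164)),("top",T(657,227),(*w,.155)),("top",T(770,246),(*g,.205)),("top",T(213,215),(0,.13,.155)),
     ("top",T(763,102),(.11,-.22,.05)),("top",T(768,437),(-.11,-.22,.05)),("top",T(153,162),knob(p[3],p[4])),
     ("side",A(206,110),knob(p[3],p[4])),("side",B(235,152),(*w,.164)),("side",B(260,235),(*g,.187))]
    return np.concatenate([proj(n,M(q,m))[0]-uv for n,uv,q in L])
f=least_squares(res,[.6,0,0,.1,-.17,4.5],loss="soft_l1")
print(f.x,np.degrees(f.x[2]));print(f.fun.reshape(-1,2).round(1))
p=f.x;m=p[:3]
print("knob",M(knob(p[3],p[4]),m),"axis",M((0,-.13,.187),m),"grip",M((.062*np.cos(p[5]),-.13+.062*np.sin(p[5]),.187),m))
print("turntable",M((0,.37,.07),m))
print("redcap",ray_z("top",T(420,222),.235),"blue",ray_z("top",((516.5)/1.5625-.5,188/1.5625-.5),.185),"tin",ray_z("top",(435/1.5625-.5,361/1.5625-.5),.1))
for c,s in((-.17,0),(.0,0),(.175,0),(.175,.26)): print(c,s,M(knob(s,c),m))
E
python3 fit.py
```

```text
[ 0.58190496  0.03166897 -0.03318322  0.04236052 -0.17161045  4.36012817] -1.9012582505215023
[[-0.1  0.5]
 [-0.2 -0.4]
 [ 1.2 -0.4]
 [-0.  -0.1]
 [ 0.7 -0.4]
 [ 1.   0.2]
 [ 0.1  0.1]
 [ 0.1 -0.3]
 [-0.4 -0.4]
 [-0.5 -1.1]]
knob [[0.59437545 0.19034734 0.24235261]] axis [[ 0.57759194 -0.09825946  0.187     ]] grip [[ 0.55428176 -0.15571062  0.187     ]]
turntable [[0.5941805  0.40146528 0.07      ]]
redcap [0.5615443  0.04486083 0.235     ] blue [ 0.73536536 -0.09752068  0.185     ] tin [0.41998251 0.05709845 0.1       ]
-0.17 0 [[0.5871722  0.19034257 0.24254941]]
0.0 0 [[0.58621799 0.1615974  0.245     ]]
0.175 0 [[0.585236   0.13201532 0.24240351]]
0.175 0.26 [[0.62894864 0.13155961 0.23677708]]
```

```bash
cat > to.py <<'E'
import sys
from h import *
from plant import r
def to(p,yaw=None):  # delta (mm, tool axes) to TCP target
    s=r.get_state();q=R.from_quat(s["eef_rot"]);e=q.as_matrix()
    d=q.inv().apply(np.array(p)-s["tool_pos"])*1000
    print("d tool mm",d.round(1),"TCP",s["tool_pos"].round(4),"yangle",np.degrees(np.arctan2(e[1,1],e[0,1])).round(1),"z",e[:,2].round(3),"F",s["contact_force"].round(1),"open",round(s["opening"],2),"t",round(s["clock"],2),"q",s["q"].round(2))
if len(sys.argv)>3: to([float(x) for x in sys.argv[1:4]])
E
python3 -m pendant '[[-1,[0,0,-13],[0,0,9.4]],[-1,[0,0,-13],[0,0,9.4]],[-1,[0,0,-13],[0,0,9.4]],[-1,[0,0,-13],[0,0,9.4]],[-1,[0,0,-13],[0,0,9.4]],[-1,[0,0,-13],[0,0,9.4]],[-1,[0,0,-13],[0,0,9.4]],[-1,[0,0,-13],[0,0,9.4]]]' 25; python3 to.py .594 .190 .30
```

```text
clock: 1.1
tool_pos: [0.1807, 0.5979, 0.3217]
eef_rot: [0.721, 0.693, -0.001, 0.0]
contact_force: [-0.3, 0.0, -0.2]
opening: 1.002
finger_force: 0.0
d tool mm [-390.7  429.6   22. ] TCP [0.1807 0.5979 0.3217] yangle -2.3 z [-0.    -0.001 -1.   ] F [-0.3  0.  -0.2] open 1.0 t 1.1 q [-1.45  0.59  0.19  1.43 -0.12  1.13 -1.29]
```

```bash
python3 -m pendant '[[-1,[-39,43,0],[0,0,0]],[-1,[-39,43,0],[0,0,0]],[-1,[-39,43,0],[0,0,0]],[-1,[-39,43,0],[0,0,0]],[-1,[-39,43,0],[0,0,0]],[-1,[-39,43,0],[0,0,0]],[-1,[-39,43,0],[0,0,0]],[-1,[-39,43,0],[0,0,0]]]' >/dev/null; python3 to.py .594 .190 .28
```

```text
d tool mm [-80.   82.4  41.4] TCP [0.5145 0.2729 0.3215] yangle -2.0 z [-0.001 -0.    -1.   ] F [-0.4  1.8  0.5] open 1.0 t 2.1 q [-0.68  0.53  0.2   1.57 -0.12  1.06 -0.49]
```

```bash
python3 -m pendant '[[-1,[-27,27,5],[0,0,0]],[-1,[-27,28,10],[0,0,0]],[-1,[-26,27,15],[0,0,0]],[-1,[0,0,0],[0,0,0]],[-1,[0,0,0],[0,0,0]]]' >/dev/null; python3 to.py .594 .190 .223
python3 - <<'E'
from plant import cams
import cv2,numpy as np,pickle
f=lambda im,x,y,w,h,k:cv2.resize(im[y:y+h,x:x+w],(w*k,h*k),interpolation=cv2.INTER_CUBIC)
s=cams.snapshot("side")["img"][:,:,::-1]; t=cams.snapshot("top")["img"][:,:,::-1]
cv2.imwrite("pics/a.png",np.hstack([f(s,215,90,100,120,4),f(t,190,110,100,120,4)]))
E
```

```text
d tool mm [-2.3  2.  68.5] TCP [0.5921 0.1923 0.2915] yangle -2.0 z [-0.001  0.001 -1.   ] F [-0.3 -0.1 -0.5] open 1.0 t 2.73 q [-0.49  0.62  0.19  1.49 -0.13  1.05 -0.31]
```

View pics/a.png

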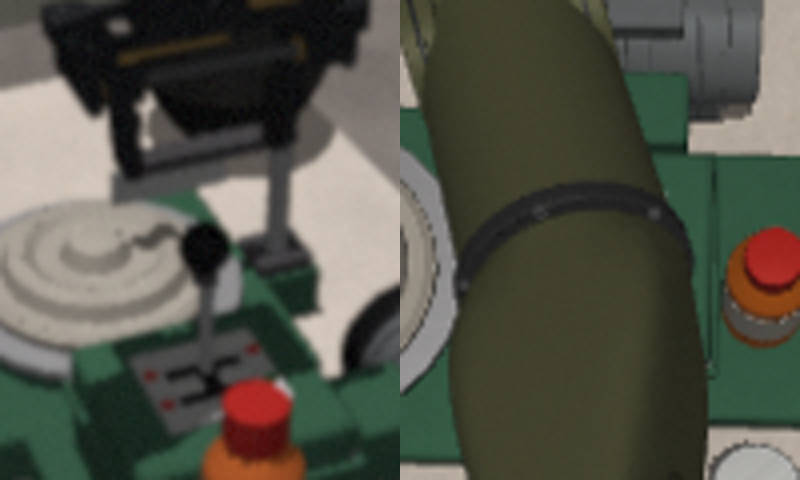

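The side crop shows the open fingers at (130,165) and (280,140), straddling the knob at (205,245). I'll descend and close.

```bash
python3 -m pendant '[[-1,[-1,1,23],[0,0,0]],[-1,[-1,1,23],[0,0,0]],[-1,[0,0,21],[0,0,0]],[-1,[0,0,0],[0,0,0]],[1,[0,0,0],[0,0,0]],[1,[0,0,0],[0,0,0]],[1,[0,0,0],[0,0,0]],[1,[0,0,0],[0,0,0]]]' 25; python3 to.py .5872 .190 .2238
```

```text
clock: 3.82
tool_pos: [0.5949, 0.1894, 0.2252]
eef_rot: [0.72, 0.694, 0.0, 0.0]
contact_force: [0.1, 0.2, -0.2]
opening: 0.572
finger_force: 0.0
d tool mm [ 0.4 -7.7  1.4] TCP [0.5949 0.1894 0.2252] yangle -2.0 z [ 0.001  0.    -1.   ] F [ 0.1  0.2 -0.2] open 0.57 t 3.83 q [-0.48  0.68  0.18  1.57 -0.14  0.9  -0.29]
```

```bash
python3 -m pendant '[[1,[0,0,0],[0,0,0]],[1,[0,0,0],[0,0,0]],[1,[0,0,0],[0,0,0]],[1,[0,0,0],[0,0,0]]]' 25; python3 to.py .5872 .190 .2238
```

```text
clock: 4.32
tool_pos: [0.5945, 0.1894, 0.2248]
eef_rot: [0.72, 0.694, -0.0, -0.0]
contact_force: [-1.0, -0.1, 1.4]
opening: 0.375
finger_force: 24.7
d tool mm [ 0.4 -7.3  1. ] TCP [0.5945 0.1894 0.2248] yangle -2.0 z [-0.  0. -1.] F [-1.  -0.1  1.4] open 0.38 t 4.33 q [-0.48  0.68  0.18  1.57 -0.14  0.9  -0.29]
```

```bash
python3 -m pendant '[[1,[0,-3,0],[0,0,0]],[1,[0,-4,0],[0,0,0]],[1,[0,0,0],[0,0,0]],[1,[-10,0,-1],[0,0,0]],[1,[-10,0,-1],[0,0,0]],[1,[-5,0,0],[0,0,0]],[1,[0,0,0],[0,0,0]]]' 25; python3 to.py .5852 .132 .2237
```

```text
clock: 5.2
tool_pos: [0.5876, 0.1643, 0.2279]
eef_rot: [0.72, 0.694, 0.001, 0.0]
contact_force: [3.2, 2.3, 6.2]
opening: 0.368
finger_force: 25.1
d tool mm [-32.4  -1.3   4.2] TCP [0.5876 0.1643 0.2279] yangle -2.1 z [ 0.002  0.001 -1.   ] F [3.2 2.3 6.2] open 0.37 t 5.2 q [-0.45  0.66  0.17  1.62 -0.14  0.88 -0.26]
```

```bash
python3 -m pendant '[[1,[-10,0,1],[0,0,0]],[1,[-10,0,1],[0,0,0]],[1,[-8,0,1],[0,0,0]],[1,[-5,0,1],[0,0,0]],[1,[0,0,0],[0,0,0]]]' 25; python3 to.py .5852 .132 .2237
python3 - <<'E'
from plant import cams
import cv2,numpy as np,pickle
f=lambda im,x,y,w,h,k:cv2.resize(im[y:y+h,x:x+w],(w*k,h*k),interpolation=cv2.INTER_CUBIC)
s=cams.snapshot("side")["img"][:,:,::-1]
cv2.imwrite("pics/b.png",f(s,215,110,120,110,5))
E
```

```text
clock: 5.82
tool_pos: [0.5873, 0.13, 0.2255]
eef_rot: [0.72, 0.694, 0.001, 0.001]
contact_force: [0.7, -0.8, 15.2]
opening: 0.372
finger_force: 26.0
d tool mm [ 2.  -2.2  1.8] TCP [0.5873 0.13   0.2255] yangle -2.2 z [ 0.004 -0.    -1.   ] F [ 0.7 -0.8 15.2] open 0.37 t 5.83 q [-0.39  0.65  0.17  1.65 -0.13  0.85 -0.21]
```

View pics/b.png

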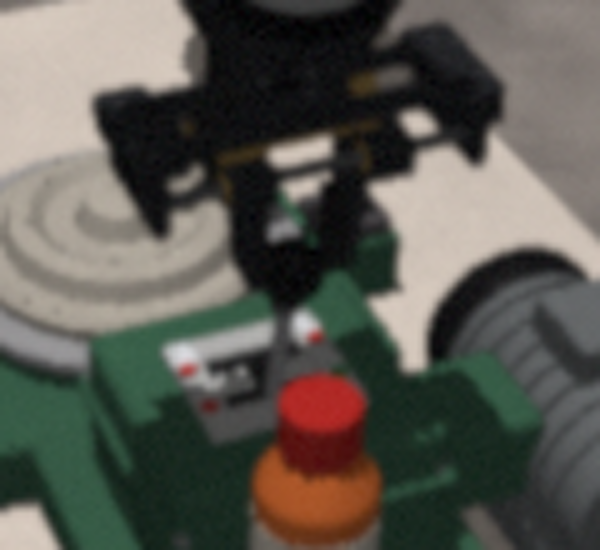

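The knob is still between the fingers and the rod leans to the right slot (rod at about (285,330)). Now I'll push forward.

```bash
python3 -m pendant '[[1,[0,2,-3],[0,0,0]],[1,[0,7,0],[0,0,0]],[1,[0,8,1],[0,0,0]],[1,[0,8,1],[0,0,0]],[1,[0,8,1],[0,0,0]],[1,[0,8,2],[0,0,0]],[1,[0,4,1],[0,0,0]],[1,[0,0,0],[0,0,0]]]' 25; python3 to.py .629 .1316 .218
```

```text
clock: 6.88
tool_pos: [0.6327, 0.1286, 0.223]
eef_rot: [0.72, 0.694, 0.001, 0.002]
contact_force: [-0.3, -0.1, 17.9]
opening: 0.327
finger_force: 26.6
d tool mm [ 2.8 -3.8  5. ] TCP [0.6327 0.1286 0.223 ] yangle -2.1 z [ 0.005 -0.    -1.   ] F [-0.3 -0.1 17.9] open 0.33 t 6.88 q [-0.36  0.71  0.17  1.51 -0.14  0.93 -0.19]
```

```bash
python3 -m pendant '[[1,[0,4,-3],[0,0,0]],[1,[0,4,0],[0,0,0]],[1,[0,0,0],[0,0,0]],[1,[0,0,0],[0,0,0]]]' 25; python3 to.py .629 .1316 .218
```

```text
clock: 7.38
tool_pos: [0.6357, 0.1288, 0.2227]
eef_rot: [0.72, 0.694, -0.003, -0.002]
contact_force: [-4.3, -0.3, 9.0]
opening: 0.322
finger_force: 24.2
d tool mm [ 2.5 -6.8  4.7] TCP [0.6357 0.1288 0.2227] yangle -2.1 z [-0.007 -0.001 -1.   ] F [-4.3 -0.3  9. ] open 0.32 t 7.38 q [-0.36  0.72  0.17  1.49 -0.14  0.95 -0.19]
```

Run:
```python
from plant import cams
import cv2,numpy as np,pickle
f=lambda im,x,y,w,h,k:cv2.resize(im[y:y+h,x:x+w],(w*k,h*k),interpolation=cv2.INTER_CUBIC)
s=cams.snapshot("side")["img"][:,:,::-1]
cv2.imwrite("pics/b2.png",f(s,215,110,120,110,5))
```

```text
(no output)
```

View pics/b2.png

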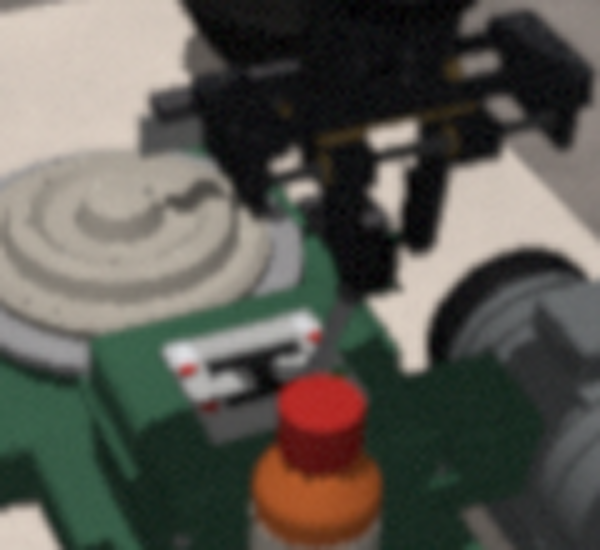

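The rod leans forward, with the knob near (368,265), low in the fingers. I'll release, lift and measure the knob itself.

```bash
python3 -m pendant '[[-1,[0,0,0],[0,0,0]],[-1,[0,0,0],[0,0,0]],[-1,[0,0,0],[0,0,0]],[-1,[0,0,0],[0,0,0]],[-1,[0,0,-20],[0,0,0]],[-1,[0,0,-30],[0,0,0]],[-1,[0,0,-30],[0,0,0]],[-1,[0,0,0],[0,0,0]]]'
python3 to.py .629 .1316 .218
python3 - <<'E'
from plant import cams
from h import *
f=lambda im,x,y,w,h,k:cv2.resize(im[y:y+h,x:x+w],(w*k,h*k),interpolation=cv2.INTER_CUBIC)
s=cams.snapshot("side")["img"][:,:,::-1]
cv2.imwrite("pics/b3.png",f(s,215,110,120,110,5))
m=[.5819,.03167,-.0332]
for sh,c in((.26,.175),(.21,.175),(.15,.175),(.26,.2)): 
    p=proj("side",M(knob(sh,c),m))[0]; print(sh,c,(p-[215,110]+.5)*5-.5)
E
```

```text
clock: 8.43
tool_pos: [0.6401, 0.1298, 0.3051]
eef_rot: [0.72, 0.694, 0.002, 0.001]
contact_force: [-0.5, 0.1, -0.3]
opening: 1.002
finger_force: 0.0
d tool mm [  1.3 -11.6  87. ] TCP [0.6401 0.1298 0.3051] yangle -2.0 z [ 0.005  0.001 -1.   ] F [-0.5  0.1 -0.3] open 1.0 t 8.43 q [-0.37  0.65  0.19  1.37 -0.12  1.13 -0.2 ]
0.26 0.175 [363.65633698 262.88826219]
0.21 0.175 [349.64851496 263.80544648]
0.15 0.175 [332.37044021 265.69486397]
0.26 0.2 [366.86591328 268.47085464]
```

View pics/b3.png

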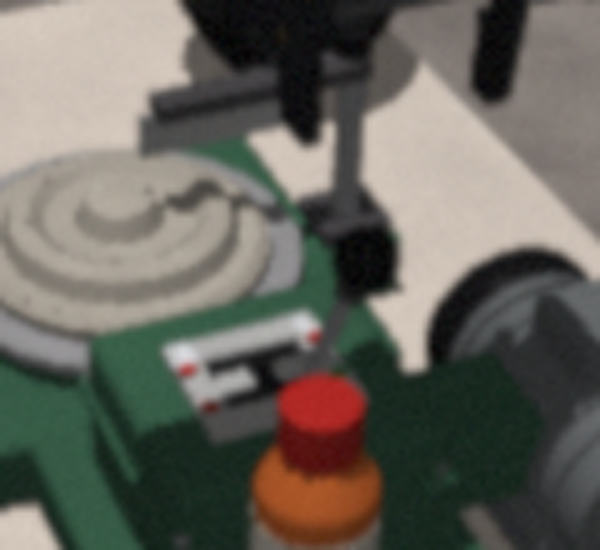

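The knob is at (364,257), which matches the prediction for shift 0.26, cross 0.175: home forward in the right slot. On to the crank grip.

```bash
python3 -m pendant '[[-1,[-40,-10,0],[0,0,0]],[-1,[-40,-10,0],[0,0,0]],[-1,[-40,-11,0],[0,0,0]],[-1,[-40,-11,0],[0,0,0]],[-1,[-40,-11,0],[0,0,0]],[-1,[-40,-11,0],[0,0,0]],[-1,[-40,-11,0],[0,0,0]],[-1,[0,0,0],[0,0,0]]]' >/dev/null;python3 to.py .5543 -.1557 .250
```

```text
d tool mm [-3.7  3.4 51.5] TCP [ 0.5513 -0.1518  0.3015] yangle -2.4 z [-0.004 -0.002 -1.   ] F [-0.6  0.9 -0.2] open 1.0 t 9.47 q [ 0.08  0.53  0.18  1.63 -0.11  1.    0.25]
```

```bash
python3 -m pendant '[[-1,[-4,2,20],[0,0,0]],[-1,[0,0,30],[0,0,0]],[-1,[0,0,0],[0,0,0]],[-1,[0,0,0],[0,0,0]]]' >/dev/null;python3 to.py .5543 -.1557 .180
python3 - <<'E'
from plant import cams
from h import *
f=lambda im,x,y,w,h,k:cv2.resize(im[y:y+h,x:x+w],(w*k,h*k),interpolation=cv2.INTER_CUBIC)
s=cams.snapshot("side")["img"][:,:,::-1]
cv2.imwrite("pics/c3.png",f(s,265,180,100,120,5))
E
```

```text
d tool mm [-4.9 -1.6 73.1] TCP [ 0.5561 -0.1508  0.2531] yangle -2.0 z [ 0.  0. -1.] F [-0.5 -0.6  1.1] open 1.0 t 9.97 q [ 0.09  0.58  0.17  1.69 -0.12  0.88  0.27]
```

View pics/c3.png

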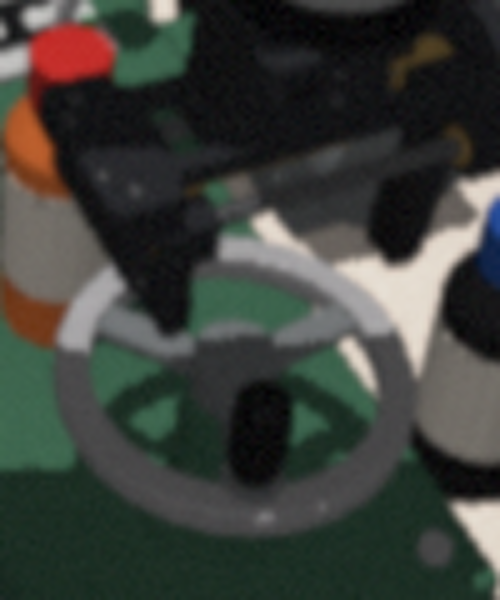

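Run:
```python
from h import *
from plant import r
c=lambda p:((proj("side",p)[0]-[265,180]+.5)*5-.5).round(0)
t=r.get_state()["tool_pos"]
print("tcp",c(t),"fingers",c(t+[.052,0,0]),c(t-[.052,0,0]))
for z in(.16,.187,.212):print(z,c([.5543,-.1557,z]))
for a in(4.2,4.36,4.5,4.7):print(a,M((.062*np.cos(a),-.13+.062*np.sin(a),.187),[.5819,.03167,-.0332]).round(4),c(M((.062*np.cos(a),-.13+.062*np.sin(a),.187),[.5819,.03167,-.0332])), ((proj("top",M((.062*np.cos(a),-.13+.062*np.sin(a),.21),[.5819,.03167,-.0332]))[0]-[200,130]+.5)*5-.5).round(0))
```

```text
tcp [274. 317.] fingers [384. 278.] [159. 357.]
0.16 [251. 468.]
0.187 [257. 429.]
0.212 [264. 392.]
4.2 [[ 0.5454 -0.1513  0.187 ]] [234. 428.] [771. 258.]
4.36 [[ 0.5543 -0.1557  0.187 ]] [257. 429.] [778. 242.]
4.5 [[ 0.5625 -0.1584  0.187 ]] [278. 428.] [782. 227.]
4.7 [[ 0.5748 -0.1602  0.187 ]] [305. 422.] [784. 206.]
```

```bash
python3 -m pendant '[[-1,[-5,-1,20],[0,0,0]],[-1,[0,0,25],[0,0,0]],[-1,[0,0,25],[0,0,0]],[-1,[0,0,3],[0,0,0]],[1,[0,0,0],[0,0,0]],[1,[0,0,0],[0,0,0]],[1,[0,0,0],[0,0,0]],[1,[0,0,0],[0,0,0]]]' 20 >/dev/null;python3 to.py .5543 -.1557 .180;python3 -m pendant '[[1,[0,0,0],[0,0,0]],[1,[0,0,0],[0,0,0]],[1,[0,0,0],[0,0,0]],[1,[0,0,0],[0,0,0]],[1,[0,0,0],[0,0,0]],[1,[0,0,0],[0,0,0]]]' 20 >/dev/null;python3 to.py .5543 -.1557 .180
```

```text
d tool mm [ 0.8 -0.4  0.3] TCP [ 0.5547 -0.1565  0.1803] yangle -2.0 z [ 0.001 -0.    -1.   ] F [ 0.8 -0.4  0.3] open 0.57 t 11.03 q [ 0.11  0.68  0.14  1.77 -0.14  0.71  0.29]
d tool mm [ 0.7 -0.5 -0.2] TCP [ 0.5548 -0.1564  0.1798] yangle -2.0 z [ 0.001  0.    -1.   ] F [ 2.1 -0.8 -0.3] open 0.29 t 11.78 q [ 0.11  0.68  0.14  1.77 -0.14  0.71  0.29]
```

```bash
cat > arc.py <<'E'
import sys
from h import *
from plant import r
ax=M((0,-.13,.187),[.5819,.03167,-.0332])[0]
s=r.get_state();d=s["tool_pos"]-ax;q=R.from_quat(s["eef_rot"])
a0=np.arctan2(d[1],d[0]);print("radius",np.hypot(*d[:2]).round(4),"ang",np.degrees(a0).round(1),"F",s["contact_force"].round(1),"open",round(s["opening"],3),"t",s["clock"],"z",s["tool_pos"][2].round(4))
if len(sys.argv)>1:
    n=int(sys.argv[2]);a=a0-np.radians(float(sys.argv[1]))*np.arange(0,n+1)/n
    P=ax+.062*np.c_[np.cos(a),np.sin(a),0*a];P[0]=s["tool_pos"];P[:,2]=.18
    e=np.cumsum(q.inv().apply(np.diff(P,axis=0))*1000,axis=0)[:,:2].round()
    print(np.diff(np.vstack([[0,0],e]),axis=0).astype(int).tolist())
E
python3 arc.py 120 8
```

```text
radius 0.0625 ang -111.4 F [ 2.1 -0.8 -0.3] open 0.29 t 11.775 z 0.1798
[[8, -14], [11, -12], [13, -9], [16, -5], [16, -1], [16, 3], [14, 8], [12, 10]]
```

```bash
python3 -m pendant '[[1,[8,-14,0],[0,0,0]],[1,[11,-12,0],[0,0,0]],[1,[13,-9,0],[0,0,0]],[1,[16,-5,0],[0,0,0]],[1,[16,-1,0],[0,0,0]],[1,[16,3,0],[0,0,0]],[1,[14,8,0],[0,0,0]],[1,[12,10,0],[0,0,0]]]' 20|tail -4;python3 arc.py 120 8
```

```text
eef_rot: [0.72, 0.694, -0.001, 0.001]
contact_force: [3.6, -8.7, -4.5]
opening: 0.285
finger_force: 20.0
radius 0.0608 ang 130.0 F [ 3.6 -8.7 -4.5] open 0.285 t 12.775 z 0.1799
[[10, 13], [5, 15], [2, 16], [-3, 16], [-7, 14], [-11, 13], [-13, 9], [-15, 5]]
```

```bash
python3 -m pendant '[[1,[10,13,0],[0,0,0]],[1,[5,15,0],[0,0,0]],[1,[2,16,0],[0,0,0]],[1,[-3,16,0],[0,0,0]],[1,[-7,14,0],[0,0,0]],[1,[-11,13,0],[0,0,0]],[1,[-13,9,0],[0,0,0]],[1,[-15,5,0],[0,0,0]]]' 20|tail -4;python3 arc.py 116 8
```

```text
eef_rot: [0.719, 0.695, 0.001, -0.001]
contact_force: [1.2, 3.7, 1.6]
opening: 0.287
finger_force: 20.0
radius 0.0629 ang 13.2 F [1.2 3.7 1.6] open 0.287 t 13.775 z 0.1798
[[-16, 1], [-15, -1], [-15, -6], [-13, -9], [-10, -12], [-6, -14], [-3, -16], [1, -15]]
```

```bash
python3 -m pendant '[[1,[-16,1,0],[0,0,0]],[1,[-15,-1,0],[0,0,0]],[1,[-15,-6,0],[0,0,0]],[1,[-13,-9,0],[0,0,0]],[1,[-10,-12,0],[0,0,0]],[1,[-6,-14,0],[0,0,0]],[1,[-3,-16,0],[0,0,0]],[1,[1,-15,0],[0,0,0]]]' 20|tail -4;python3 -m pendant '[[1,[0,0,0],[0,0,0]],[1,[0,0,0],[0,0,0]]]'>/dev/null;python3 to.py .5548 -.1564 .18; python3 arc.py
```

```text
eef_rot: [0.72, 0.694, 0.0, -0.001]
contact_force: [4.6, 5.1, -0.8]
opening: 0.283
finger_force: 20.0
d tool mm [ 2.2 -6.3 -0.2] TCP [ 0.561  -0.1588  0.1798] yangle -2.0 z [-0.003  0.002 -1.   ] F [-0.8  3.8  2.1] open 0.28 t 15.03 q [ 0.11  0.69  0.15  1.74 -0.14  0.73  0.3 ]
radius 0.0627 ang -105.3 F [-0.8  3.8  2.1] open 0.283 t 15.025 z 0.1798
```

```bash
python3 -m pendant '[[1,[1,-3,0],[0,0,0]],[1,[1,-3,0],[0,0,0]],[1,[0,0,0],[0,0,0]],[1,[0,0,0],[0,0,0]]]'>/dev/null;python3 to.py .5548 -.1564 .18; python3 arc.py
python3 - <<'E'
from plant import cams
from h import *
f=lambda im,x,y,w,h,k:cv2.resize(im[y:y+h,x:x+w],(w*k,h*k),interpolation=cv2.INTER_CUBIC)
s=cams.snapshot("side")["img"][:,:,::-1]
t=cams.snapshot("top")["img"][:,:,::-1]
a=lambda s,t:np.hstack([f(s,185,150,50,40,8),f(t,145,195,50,40,8)])
cv2.imwrite("pics/d.png",np.vstack([a(s,t),a(*[S[n]["img"][:,:,::-1] for n in("side","top")])])[:600])
E
```

```text
d tool mm [ 1.  -2.1 -0.2] TCP [ 0.5569 -0.1574  0.1798] yangle -2.0 z [-0.001  0.    -1.   ] F [0.5 3.  2.9] open 0.28 t 15.53 q [ 0.11  0.68  0.15  1.76 -0.14  0.71  0.3 ]
radius 0.0627 ang -109.3 F [0.5 3.  2.9] open 0.285 t 15.525 z 0.1798
```

View pics/d.png

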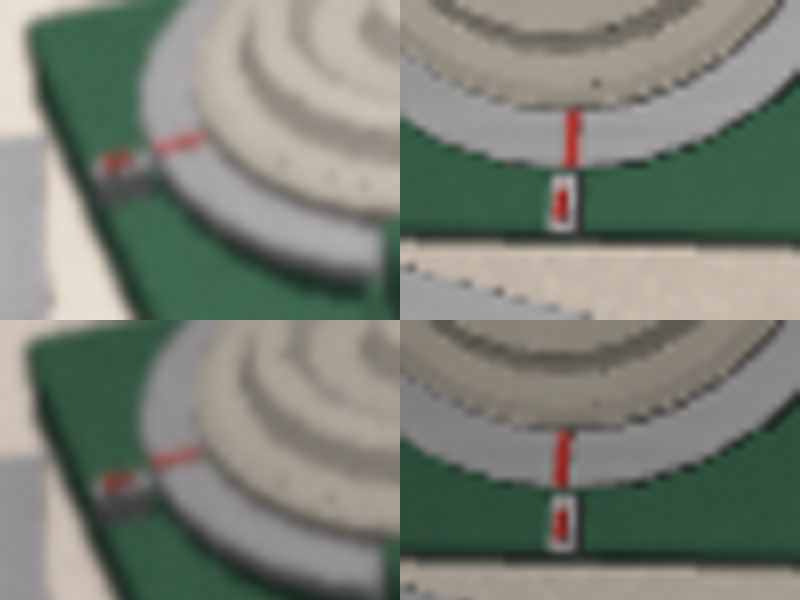

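The mark (572,140) is about 10 enlarged px right of its start position (562,460), so roughly 1.6° remains, in line with the arm's reading. I'll close that, release and retreat.

```bash
python3 -m pendant '[[1,[1,-2,0],[0,0,0]],[1,[0,0,0],[0,0,0]],[1,[0,0,0],[0,0,0]]]'>/dev/null; python3 arc.py
python3 -m pendant '[[-1,[0,0,0],[0,0,0]],[-1,[0,0,0],[0,0,0]],[-1,[0,0,0],[0,0,0]],[-1,[0,0,0],[0,0,0]],[-1,[0,0,-25],[0,0,0]],[-1,[0,0,-35],[0,0,0]],[-1,[0,0,-40],[0,0,0]],[-1,[0,0,0],[0,0,0]]]'
python3 - <<'E'
from plant import cams
from h import *
f=lambda im,x,y,w,h,k:cv2.resize(im[y:y+h,x:x+w],(w*k,h*k),interpolation=cv2.INTER_CUBIC)
s=cams.snapshot("side")["img"][:,:,::-1]
t=cams.snapshot("top")["img"][:,:,::-1]
cv2.imwrite("pics/e.png",np.hstack([f(s,195,120,200,200,2)[:,:400],f(t,145,175,50,50,8)]))
E
```

```text
radius 0.0626 ang -110.6 F [1.8 1.1 0.6] open 0.29 t 16.0 z 0.1798
clock: 17.0
tool_pos: [0.5573, -0.1573, 0.2828]
eef_rot: [0.72, 0.694, 0.002, 0.003]
contact_force: [0.3, 0.8, 0.1]
opening: 1.0
finger_force: 0.0
```

View pics/e.png

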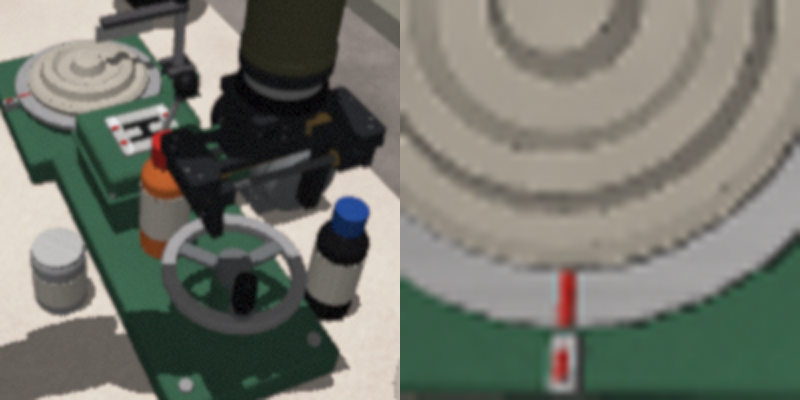

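The mark (567,295) now sits on the pointer (562,360). The lever is forward and right, the bottles and tin are in place, and the gripper is clear. Handing in.

```bash
python3 -m pendant '[[-1,[0,0,-10],[0,0,0]],[-1,[0,0,0],[0,0,0]],[-1,[0,0,0],[0,0,0]],[-1,[0,0,0],[0,0,0]]]'|tail -3; python3 -c "
from plant import r
print(r.finish_job())"
```

```text
contact_force: [0.1, 0.1, -0.0]
opening: 1.005
finger_force: 0.0
the job is handed in; nothing more can be done
None
```

The job is handed in, with no verdict returned: the lever is home forward in the right-hand slot at the green dot, the handwheel was turned one full turn clockwise (red mark back at the pointer, within about 1°), the bottles and tin are where they were (the trowel was not re-checked), and the gripper has let go and lifted clear.

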